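# Unload the coil winder

### The arm

A 6-joint arm with a two-finger parallel gripper is mounted at the origin on the work surface. World frame = base frame: x ahead of the robot, y to its left, z up, the work surface at z = 0. Lengths are in m, angles in rad, forces in N, time in s.
With the tool pointing down it reaches from about 0.35 to 0.85 m from the base axis. Payload 8.1 kg.
Tool frame: the origin (TCP) lies at the very end of the fingers, on their centre line; the grasp point (between the pads) lies 19 mm behind it; z points along the fingers, y is the direction in which the jaws open and shut (so a half turn about z gives the same grasp; the last joint's range is limited). The gripper opens to 93 mm and grips with 3 to 60 N. Pads are 15 mm wide; open, the fingers measure 128 mm over their backs; the gripper's body (75 mm by 188 mm) begins 65 mm behind the grasp point.
Start: joints at [-1.409, 0.13, 1.488, -0, 1.523, -0.085], TCP at [0.147, -0.582, 0.219] pointing down, gripper open.
Joint ranges: [-2.96, 2.96], [-0.89, 2.26], [0.02, 2.5], [-1.34, 4.48], [0, 2.73], [-2.66, 2.66]. Speed limits (rad/s): [2.39, 2.39, 2.79, 3.14, 3.14, 3.14].

### API

Orientations are given as a rotation vector (axis times angle).
In Python, from plant import robot gives the robot as it stands.
- The arm moves only by the shell command python3 -m inch 'ROWS' [FORCE]. ROWS is JSON, a list that holds one entry, the list of rows, each a list of 7 numbers: the shift along the tool's x, y, z in cm, then the turn, a rotation vector about the tool's x, y, z in degrees, then the gripper command: -1 is fully open, 1 is shut, values between are in proportion. A call has 1 to 5 rows; each row shifts and turns the commanded pose from where the row before left it, along the tool's axes as they then stand; what a row does not reach is not made up. A row lasts 1/10 s, in which the tool goes at most 50 mm and 8.59 degrees, less where a joint would pass 70% of its speed; a pose out of reach is approached as far as the arm can. A call with a gripper value outside its range is refused whole. The fingers move at their own pace and stop on an object; FORCE is the grip in N (left out, the last holds). Time passes only in rows, so rows that do not move let the fingers close. It gives the time, the measured TCP pose, the force and the opening at its end, in the units of the state.
- robot.read_state(): the state, without advancing time (a new reading comes with each control period).
- robot.read_camera(name): name is "scene" or "top" or "wrist"; returns a dict with "image" (400x640x3 uint8, blue, green, red), "K" (3x3 intrinsics, pixels), "distortion" ([k1, k2, p1, p2, k3] as OpenCV has them; the pictures are not rectified), "R" (3x3) and "t" (3): a world point X has camera coordinates R X + t; the wrist camera has in their place "tool_from_camera" (4x4, takes a point from camera to tool coordinates, whose origin is the TCP and whose axes are the flange's). Camera axes: x right, y down, z forward; pixel columns grow to the right and rows downward; lengths in m; the calibration is good to about 2 mm. A picture is of the moment at which its call begins: read the wrist's pose just before it. There is no depth.
- robot.close_job(): hands the job in, once; it reports no verdict.
The state is a dict: "t": time; "q": joint angles; "dq": joint speeds; "joint_torque": joint torques, N m; "tool_pos": TCP position; "orientation": TCP orientation; "force": force on the tool from outside, world axes, zero at the start; "wrist_torque": the same for the moment, N m; "opening": finger opening in m.
Only numpy, scipy, OpenCV 4.12 (cv2) and the standard library are available. Lean on these libraries where they do the work, as an engineer would, in place of code of your own. Each camera call takes 0.05 s, during which the arm holds its last target. There are 200 camera calls.

### The job

Take the finished coils off the salvage bench's coil winder: first flip the toggle on the switch box over to its other side so that it snaps over and the winder is off, and only then slide every coil up off its spindle and lay it flat on the floor of the shallow grey crate, leaving none on the winder. When all the coils are in the crate, press the button on the end of the loose hand remote fully in for a moment while the other end of the remote is braced against the steel stop on the bench (this zeroes the turns counter), leave the remote lying flat, and last of all flip the toggle back to the side it started on. Do not disturb the tools and other things lying about.

Things in the scene. Friction and masses are not known exactly. Their poses are not given: they have to be found in the camera images.
- power_switch (a joint): angle (rad) of the toggle bat on the switch box, -0.45 = run (leaning to the box's -y side, as it starts), 0 = upright, +0.45 = off (leaning to the box's +y side). It snaps: a spring drives it away from upright to the stop on whichever side it is, so it must be pushed past upright; about 2 N sideways near the tip is enough
- switch_pivot (a point): pivot of the toggle bat, 2 mm above the flat top of the grey steel switch box (box 90 x 110 x 60 mm high in x, y, z, fixed to the bench, the pivot above its middle). Axes are the box's: z up, the bat swings along y
- bat_tip (a point): top end of the steel toggle bat, a round bar 12 mm thick with a 14 mm ball at the end, 50 mm from the pivot; z points along the bat away from the pivot
- winder: fixed coil winder: green base 120 (x) x 420 (y) x 54 mm high, with four upright steel spindles in a row along its y axis at y = -142.5, -47.5, 47.5 and 142.5 mm, x = 0, and a grey motor housing 75 mm high at its -y end (from y = -185 mm outwards). Origin under the middle of the spindle row, at bench height, z up. Spindles are 18 mm thick, tops 109 mm above the bench; coils sit on the base, 54 mm above the bench, so each spindle stands 15 mm above its coil
- crate_floor (a point): middle of the inner floor of the fixed shallow grey crate, 5 mm above the bench; crate 320 (x) x 220 (y) x 65 mm high outside, walls 5 mm, open on top; x along its long side, z up
- remote_mid (a point): centre of the loose grey hand remote, a flat box 120 (x) x 60 (y) x 36 mm high, 200 to 310 g, lying on the bench with screen and keys up; half-way up (18 mm above its underside). x points to the end with the push button, z up
- button_face (a point): middle of the face of the round black push button (24 mm across) on the remote's end, 18 mm above the bench, sticking 14 mm out of the end when up (74 mm from remote_mid along x); the same axes as the remote
- reset_button (a joint): how far the button is pressed in (m): 0 = up, 0.008 = fully in; it springs back. Pressing fully in takes about 6 N along the remote's -x, more than the remote's friction on the bench, so the remote slides unless it stands against the stop
- stop_face (a point): foot of the middle of the upright face of the fixed stop, a steel angle 140 mm wide and 45 mm high; x points horizontally out of the face (the side against which the remote is braced), y along the face, z up, at bench height
- coil_1_mid (a point): centre of coil 1 (None if there is no such coil this time; the coils are alike): black bobbin wound with copper wire, a ring 64 mm outside, 26 mm hole, 40 mm high, 175 to 350 g; 20 mm above its underside; z along its axis. It starts on spindle 1 of the winder, counted from the -y end
- coil_2_mid (a point): centre of coil 2 (None if there is no such coil this time; the coils are alike): black bobbin wound with copper wire, a ring 64 mm outside, 26 mm hole, 40 mm high, 175 to 350 g; 20 mm above its underside; z along its axis. It starts on spindle 2 of the winder, counted from the -y end
- coil_3_mid (a point): centre of coil 3 (None if there is no such coil this time; the coils are alike): black bobbin wound with copper wire, a ring 64 mm outside, 26 mm hole, 40 mm high, 175 to 350 g; 20 mm above its underside; z along its axis. It starts on spindle 3 of the winder, counted from the -y end
- coil_4_mid (a point): centre of coil 4 (None if there is no such coil this time; the coils are alike): black bobbin wound with copper wire, a ring 64 mm outside, 26 mm hole, 40 mm high, 175 to 350 g; 20 mm above its underside; z along its axis. It starts on spindle 4 of the winder, counted from the -y end
- motor: scrap electric motor on a plate, loose, not part of the job: leave alone
- screwdriver: screwdriver lying in front of the winder, loose, not part of the job: leave alone
- mug: blue mug, loose, not part of the job: leave alone
- hammer: hammer, loose, not part of the job: leave alone
- wrench: wrench, loose, not part of the job: leave alone

How it is judged:
On the way, in this order (a step that is already met when the one before it is completed fails the run):
1. the toggle is flipped over to off (value of joint power_switch above 0.3 rad), for 0.2 s.
2. all the coils lie flat on the floor of the crate (x of coil_1_mid in the frame of crate_floor between -0.13 and 0.13 m and y of coil_1_mid in the frame of crate_floor between -0.08 and 0.08 m and z of each of coil_1_mid, coil_2_mid, coil_3_mid, coil_4_mid in the frame of crate_floor below 0.03 m and angle between the z axis of each of coil_1_mid, coil_2_mid, coil_3_mid, coil_4_mid and the z axis of crate_floor, either way round below 0.2 rad and x of coil_2_mid in the frame of crate_floor between -0.13 and 0.13 m and y of coil_2_mid in the frame of crate_floor between -0.08 and 0.08 m and x of coil_3_mid in the frame of crate_floor between -0.13 and 0.13 m and y of coil_3_mid in the frame of crate_floor between -0.08 and 0.08 m and x of coil_4_mid in the frame of crate_floor between -0.13 and 0.13 m and y of coil_4_mid in the frame of crate_floor between -0.08 and 0.08 m), for 0.2 s.
3. the button is pressed in (at least 5 mm) while the remote bears on the stop (value of joint reset_button above 0.005 m and contact force between remote and stop above 1 N), for 0.2 s.
4. the toggle is flipped back to run (value of joint power_switch below -0.3 rad), for 0.2 s.
At the end, for the whole second after the job is handed in: Every coil lies flat (within 0.2 rad) and at rest on the crate's floor, the toggle is back at run (below -0.3 rad), the button is up, and the remote lies flat and still on the bench (all of step 2 and linear speed of each of coil_1, coil_2, coil_3, coil_4, remote below 0.03 m/s and value of joint power_switch below -0.3 rad and value of joint reset_button below 0.002 m and angle between remote_mid's own z axis and vertical below 0.2 rad and height (world z) of remote_mid below 0.03 m); the robot touches nothing.
It fails at once if a coil is lifted off its seat by 2 cm or more while the toggle is still on the run side (value of joint power_switch below 0 rad and height (world z) of any of coil_1_mid, coil_2_mid, coil_3_mid, coil_4_mid above 0.095 m).
It fails at once if a bystander is shifted more than 5 cm (distance of any of motor, screwdriver, mug, hammer, wrench from where it was at the start of the episode above 0.05 m).
Of coil_1, coil_2, coil_3, coil_4 only 3 to 4 are there at a start; the rules pass over those that are not, and their reading is None.
At some moment in a run one of remote may be knocked a few centimetres aside while the robot is not near it.
Once in a run the grip may slacken for a moment while it holds something.
It also fails if it takes over 208 s, if anything falls off the work surface, if the arm or the gripper's body presses on something with over 40 N, if the wrist force passes 120 N, or if a joint passes its speed limit or range.

## Working session

There is one attempt and no reset: what is moved stays moved. The work goes in short steps, Python scripts to look and compute and a shell command to move; the robot and the scene stay as the last step left them, time stands still between calls to the robot, and variables do not carry over. Pictures are saved under pics/ and viewed, about 12 in all and at most 16, crops included, and the job is handed in when it is done.

```bash
ls; mkdir -p pics; python3 - <<'E'
from plant import robot
import cv2
print(robot.read_state())
for n in("scene","top"):
    c=robot.read_camera(n); cv2.imwrite(f"pics/{n}0.png",c["image"]); print(n,c["K"],c["distortion"],c["R"],c["t"])
c=robot.read_camera("wrist");print(c["K"],c["distortion"],c["tool_from_camera"])
E
```

```text
pics
{'t': 0.0, 'q': array([-1.40939661e+00,  1.31143117e-01,  1.48925822e+00,  2.45605093e-05,
        1.52298645e+00, -8.53890829e-02]), 'dq': array([ 1.12132261e-03, -5.31435295e-04, -5.94798489e-04, -4.00065385e-04,
       -9.49277530e-05, -1.06712781e-03]), 'joint_torque': array([-2.61284576e-04, -5.59837747e+01, -4.91761243e+01,  7.69228558e-02,
        3.57671699e-02, -1.38924875e-04]), 'tool_pos': array([ 0.14652229, -0.58126193,  0.21760979]), 'orientation': array([-3.11592487e+00, -3.86449171e-01,  6.85956566e-05]), 'force': array([ 0.12587772, -1.3367016 ,  0.21860513]), 'wrist_torque': array([-0.03117984, -0.02025775,  0.05514681]), 'opening': 0.09292729739068925}
scene [[484.02870131   0.         325.23055649]
 [  0.         484.02870131 204.97535227]
 [  0.           0.           1.        ]] [0.00677471 0.         0.         0.         0.        ] [[-0.58033168  0.81437198  0.00366235]
 [ 0.54625112  0.39259292 -0.73991926]
 [-0.60400733 -0.42739803 -0.67268572]] [ 0.38513909 -0.17403574  1.60219603]
top [[477.44046369   0.         316.87609071]
 [  0.         477.44046369 207.75020742]
 [  0.           0.           1.        ]] [0.01929759 0.         0.         0.         0.        ] [[-0.00817219 -0.9999453   0.00652801]
 [-0.99256636  0.00731879 -0.12148442]
 [ 0.12143    -0.00747227 -0.99257187]] [-0.10529029  0.54456295  1.35571956]
[[281.83409993   0.         313.78116774]
 [  0.         281.83409993 198.38000438]
 [  0.           0.           1.        ]] [-0.04896285  0.          0.          0.          0.        ] [[-6.89159342e-04 -9.62856757e-01 -2.70011835e-01  7.37939541e-02]
 [ 9.99999384e-01 -8.98529906e-04  6.51810962e-04  3.79079119e-05]
 [-8.70214297e-04 -2.70011219e-01  9.62856783e-01 -1.66588075e-01]
 [ 0.00000000e+00  0.00000000e+00  0.00000000e+00  1.00000000e+00]]
```

View pics/top0.png

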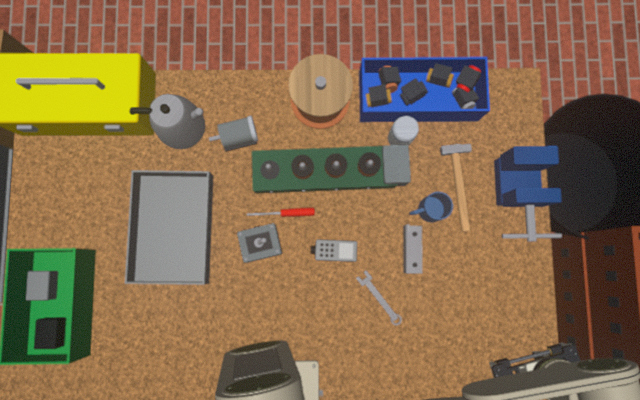

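View pics/scene0.png

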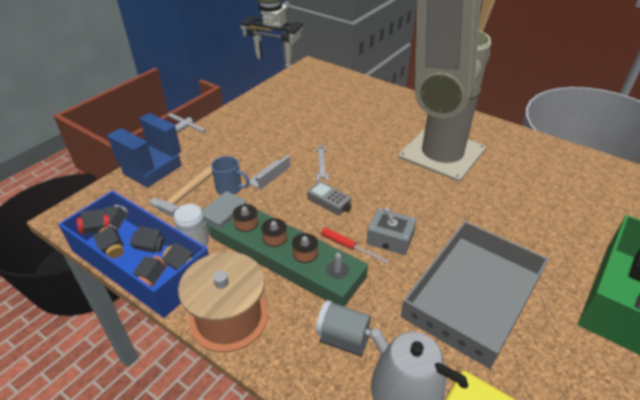

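The top view shows coils on spindles 1–3, at px (369,164), (336,165) and (302,167), and spindle 4 is empty. The switch box is at (259,242), the remote at (336,250) with its button towards +y, the stop at (413,248) and the crate at (170,228).

```bash
cat > h.py <<'E'
from plant import robot
import cv2, numpy as np
from scipy.spatial.transform import Rotation as Ro
def ray(c,px,z,st=None):
    px=np.array(px,float).reshape(-1,1,2)
    u=cv2.undistortPoints(px,np.array(c["K"]),np.array(c["distortion"])).reshape(-1,2)
    d=np.c_[u,np.ones(len(u))]
    if "R" in c:
        R=np.array(c["R"]);o=-R.T@np.array(c["t"]);d=d@R
    else:
        T=np.array(c["tool_from_camera"]);Rt=Ro.from_rotvec(st["orientation"]).as_matrix()
        o=st["tool_pos"]+Rt@T[:3,3];d=d@(Rt@T[:3,:3]).T
    return o+d*((np.asarray(z)-o[2])/d[:,2])[:,None]
def look(n,name,crop=None,k=1):
    st=robot.read_state();c=robot.read_camera(n);im=c["image"]
    cv2.imwrite(f"pics/{name}_raw.png",im)
    np.save(f"pics/{name}.npy",{"c":c,"s":st},allow_pickle=True)
    if crop: x0,y0,x1,y1=crop;im=im[y0:y1,x0:x1]
    cv2.imwrite(f"pics/{name}.png",cv2.resize(im,None,fx=k,fy=k,interpolation=cv2.INTER_CUBIC))
    return st,c
def load(name):
    d=np.load(f"pics/{name}.npy",allow_pickle=True).item();return d["s"],d["c"]
def tool(p,st=None):
    "offset of world point p from TCP in tool axes, cm"
    st=st or robot.read_state()
    return (Ro.from_rotvec(st["orientation"]).inv().apply(np.array(p)-st["tool_pos"])*100).round(2)
E
python3 - <<'E'
from h import *
look("top","t1",(230,135,440,285),3.8)
s,c=load("t1")
print(ray(c,[(369,164),(336,165),(302,167)],.094).round(3),ray(c,[(270,170)],.109).round(3))
print("crate rim",ray(c,[(133,172),(211,172),(209,283),(127,282)],.065).round(3))
print("remote,stop",ray(c,[(336,250),(413,248)],.036).round(3), ray(c,[(259,242)],.06).round(3))
E
```

```text
[[ 0.659 -0.257  0.094]
 [ 0.657 -0.164  0.094]
 [ 0.652 -0.068  0.094]] [[0.641 0.02  0.109]]
crate rim [[0.647 0.415 0.065]
 [0.645 0.193 0.065]
 [0.331 0.193 0.065]
 [0.336 0.419 0.065]]
remote,stop [[ 0.421 -0.163  0.036]
 [ 0.425 -0.385  0.036]] [[0.444 0.055 0.06 ]]
```

View pics/t1.png

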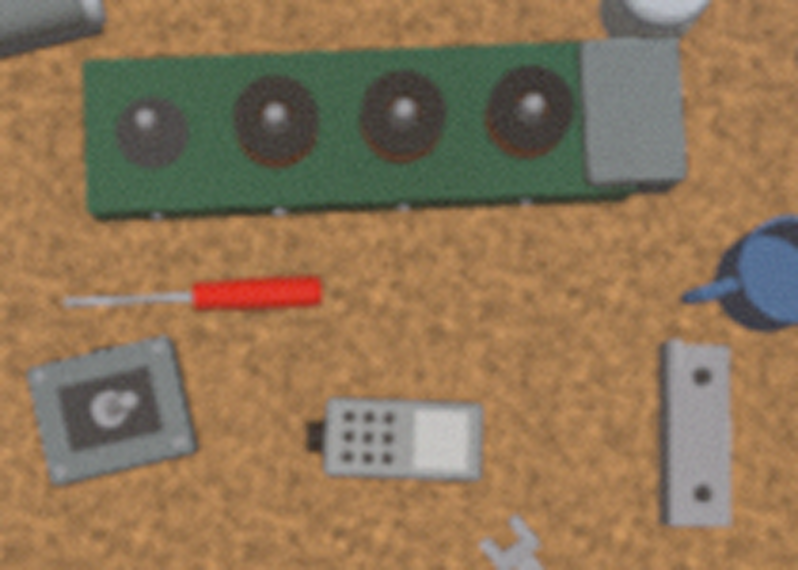

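The crop shows the spindle tops at raw px (370.3,162.1), (336.3,162.9), (302.1,164.7) and (268.4,165.8). The bat leans right (−y), the stop's upright face is its left (+y) edge, and the box is yawed about 14°.

```bash
python3 - <<'E'
from h import *
s,c=load("t1")
f=lambda P:np.array(P)/3.8+[230,135]-0.4
sp=ray(c,f([(533,103),(404,106),(274,113),(146,117)]),.109); print("sp",sp.round(4))
b=ray(c,f([(30,372),(168,338),(196,450),(55,485)]),.06); bc=b.mean(0); d=(b[0]-b[1])+(b[3]-b[2]); print("box",bc.round(4),"yaw",np.degrees(np.arctan2(-d[0],d[1])))
r=ray(c,f([(328,399),(482,404),(478,480),(327,472)]),.036);d=(r[0]-r[1])+(r[3]-r[2]);print("remote",r.mean(0).round(4),np.degrees(np.arctan2(d[1],d[0])),np.linalg.norm(d)/2)
e=ray(c,f([(664,345),(661,522)]),.045);print("stop top edge",e.round(4))
st=robot.read_state();ty=Ro.from_rotvec(st["orientation"]).as_matrix();print("R",ty.round(3))
p=bc+ty@[0,.12,0];p[2]=.2;print("to preswitch",p,tool(p,st))
E
```

```text
sp [[ 0.6626 -0.2575  0.109 ]
 [ 0.661  -0.163   0.109 ]
 [ 0.6564 -0.0678  0.109 ]
 [ 0.654   0.0258  0.109 ]]
box [0.442  0.0546 0.06  ] yaw 13.46529365508371
remote [ 0.4206 -0.163   0.036 ] 87.1232817719965 0.11542806845752285
stop top edge [[ 0.4894 -0.3604  0.045 ]
 [ 0.3568 -0.354   0.045 ]]
R [[ 0.97   0.244 -0.   ]
 [ 0.244 -0.97   0.001]
 [ 0.    -0.001 -1.   ]]
to preswitch [ 0.47135757 -0.06180454  0.2       ] [ 44.19 -42.46   1.85]
```

```bash
python3 -m inch '[[[3.5,-3.3,0,0,0,0,1],[3.5,-3.3,0,0,0,0,1],[3.5,-3.3,0,0,0,0,1],[3.5,-3.3,0,0,0,0,1],[3.5,-3.3,0,0,0,0,1]]]' 30
python3 -m inch '[[[3.5,-3.3,0,0,0,0,1],[3.5,-3.3,0,0,0,0,1],[3.5,-3.3,0,0,0,0,1],[3.5,-3.3,0,0,0,0,1],[3.5,-3.3,0,0,0,0,1]]]'
python3 -m inch '[[[3.5,-3.3,0,0,0,0,1],[3.5,-3.3,0,0,0,0,1],[2,-2.9,0,0,0,0,1],[0,0,0,0,0,0,1],[0,0,0,0,0,0,1]]]'
python3 - <<'E'
from h import *
st,c=look("wrist","w1")
print(st["tool_pos"],st["orientation"],st["opening"])
b=np.array([.442,.0546,.06]);R=Ro.from_rotvec(st["orientation"]).as_matrix()
p=b+R@[0,.055,0];p[2]=.09;print(tool(p,st))
E
```

```text
t: 0.7
tool_pos: [0.2766, -0.3773, 0.2184]
orientation: [-3.118, -0.386, -0.0]
force: [0.7, -0.2, 1.1]
opening: 0.0577
t: 1.2
tool_pos: [0.406, -0.1745, 0.2188]
orientation: [3.117, 0.386, 0.001]
force: [0.2, -0.7, 0.1]
opening: 0.0176
t: 1.7
tool_pos: [0.4693, -0.0617, 0.2184]
orientation: [3.117, 0.39, -0.001]
force: [0.1, -0.3, 0.3]
opening: 0.0004
[ 0.46933226 -0.06167289  0.21838566] [ 3.11709341e+00  3.90265321e-01 -1.15117483e-03] 0.0003972572333279086
[ 0.23 -6.44 12.84]
```

View pics/w1.png

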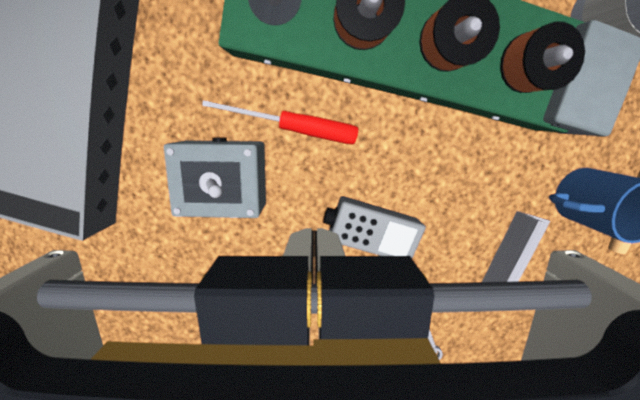

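The wrist view shows the box top with corners (165,144)–(260,216), the bat base at (207,181) and the tip at (214,190), leaning −y. The remote is at (377,230). I'll ray-check the box centre as I descend, then push.

```bash
python3 - <<'E'
from h import *
st,c=load("w1")
print(ray(c,[(170,152),(254,150),(246,211),(177,211)],.06,st).mean(0),ray(c,[(215,190)],.109,st))
E
python3 -m inch '[[[0.2,-3.2,3,0,0,0,1],[0,-3.2,3,0,0,0,1],[0,0,3.8,0,0,0,1],[0,0,3,0,0,0,1],[0,0,0,0,0,0,1]]]'
```

```text
[0.44240033 0.05645372 0.06      ] [[0.44977059 0.03649968 0.109     ]]
t: 2.25
tool_pos: [0.4518, -0.0005, 0.0863]
orientation: [-3.116, -0.384, 0.013]
force: [-0.1, -0.0, 0.1]
opening: 0.0004
```

```bash
python3 -m inch '[[[0.3,-1,0,0,0,0,1],[0,-1,0,0,0,0,1],[0,-1,0,0,0,0,1],[0,-1.2,0,0,0,0,1],[0,0,0,0,0,0,1]]]'
python3 -m inch '[[[0,2,0,0,0,0,1],[0,2,-3,0,0,0,1],[0,2,-5,0,0,0,-0.72],[0,0,-3,0,0,0,-0.72],[0,0,0,0,0,0,-0.72]]]'
python3 - <<'E'
from h import *
st,c=look("wrist","w2");print(st["tool_pos"])
im=c["image"];cv2.imwrite("pics/w2.png",cv2.resize(im[60:260,100:500],None,fx=2,fy=2))
E
```

```text
t: 2.75
tool_pos: [0.4482, 0.0436, 0.0912]
orientation: [-3.117, -0.389, -0.001]
force: [0.0, 0.6, 0.5]
opening: 0.0002
t: 3.25
tool_pos: [0.4656, -0.0156, 0.2025]
orientation: [3.116, 0.386, 0.013]
force: [-0.0, 0.6, 0.4]
opening: 0.02
[ 0.46558614 -0.0155738   0.2025131 ]
```

View pics/w2.png

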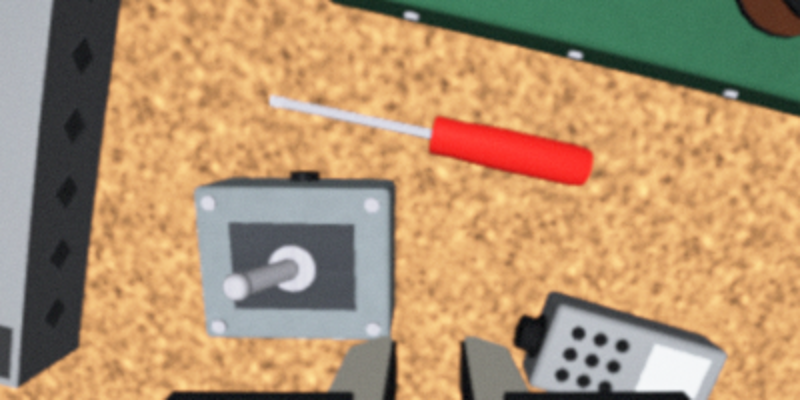

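The toggle now leans +y (off): its tip is at crop px (235,288), left of the base at (292,268). Next I turn the tool and go above coil 3.

```bash
python3 -m inch '[[[0,0,0,0,0,-8.5,-0.72],[0,0,0,0,0,-8.5,-0.72],[0,0,0,0,0,-8.5,-0.72],[0,0,0,0,0,-8.5,-0.72],[0,0,0,0,0,-8.5,-0.72]]]' 50
python3 -m inch '[[[0,0,0,0,0,-8.5,-0.72],[0,0,0,0,0,-8.5,-0.72],[0,0,0,0,0,-8.5,-0.72],[0,0,0,0,0,-8.5,-0.72],[0,0,0,0,0,0,-0.72]]]'
python3 -m inch '[[[-2.5,4,0,0,0,0,-0.72],[-2.5,4,0,0,0,0,-0.72],[0,4,0,0,0,0,-0.72],[0,4,0,0,0,0,-0.72],[0,3,0,0,0,0,-0.72]]]'
python3 -m inch '[[[0,0,0,0,0,0,-0.72],[0,0,0,0,0,0,-0.72],[0,0,0,0,0,0,-0.72]]]'
python3 - <<'E'
from h import *
st,c=look("wrist","w3");print(st["tool_pos"],Ro.from_rotvec(st["orientation"]).as_matrix().round(3),tool((.6564,-.0678,.065),st))
E
```

```text
t: 3.8
tool_pos: [0.4615, -0.0143, 0.1949]
orientation: [-2.758, -1.499, 0.004]
force: [-0.8, -0.0, 0.2]
opening: 0.0637
t: 4.3
tool_pos: [0.4616, -0.0144, 0.1952]
orientation: [-2.203, -2.236, 0.003]
force: [0.0, -0.4, 0.0]
opening: 0.0801
t: 4.8
tool_pos: [0.6544, -0.0626, 0.195]
orientation: [-2.214, -2.227, 0.002]
force: [-0.2, -0.6, 0.8]
opening: 0.0799
t: 5.1
tool_pos: [0.6522, -0.0626, 0.1965]
orientation: [-2.21, -2.231, 0.001]
force: [-0.6, 0.1, 0.4]
opening: 0.0799
[ 0.65218156 -0.06259277  0.19649943] [[-0.01   1.    -0.001]
 [ 1.     0.01   0.   ]
 [ 0.    -0.001 -1.   ]] [-0.53  0.43 13.15]
```

View pics/w3.png

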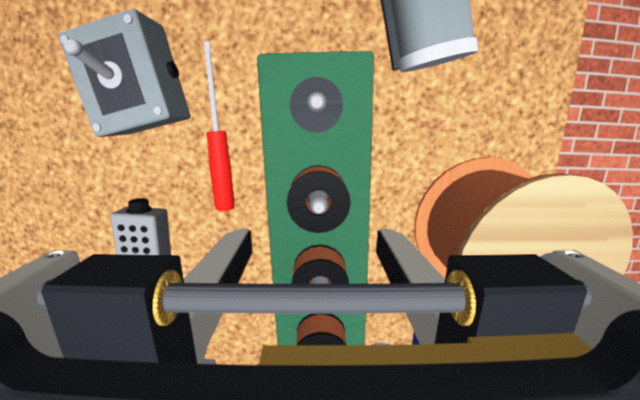

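The view shows the bare spindle 4 tip at (317,101), and coil 3's top ring centred at (319,203) with its spindle tip at (318,200). Coils 2 and 1 are behind it.

```bash
python3 - <<'E'
from h import *
st,c=load("w3")
print(ray(c,[(317,101),(318,200)],.109,st).round(4),ray(c,[(319,203)],.094,st).round(4))
E
```

```text
[[ 0.6529  0.0274  0.109 ]
 [ 0.6549 -0.061   0.109 ]] [[ 0.6562 -0.0684  0.094 ]]
```

```bash
python3 -m inch '[[[-0.5,0.4,3,0,0,0,-0.72],[0,0,3,0,0,0,-0.72],[0,0,3,0,0,0,-0.72],[0,0,2.4,0,0,0,-0.72],[0,0,1.9,0,0,0,-0.72]]]'
python3 -m inch '[[[0,0,0,0,0,0,-0.72],[0,0,0,0,0,0,1],[0,0,0,0,0,0,1],[0,0,0,0,0,0,1],[0,0,0,0,0,0,1]]]' 50
python3 -m inch '[[[0,0,-0.5,0,0,0,1],[0,0,-1,0,0,0,1],[0,0,-1,0,0,0,1],[0,0,-2,0,0,0,1],[0,0,-2,0,0,0,1]]]'
python3 -m inch '[[[0,0,-2,0,0,0,1],[0,0,-1,0,0,0,1],[0,0,0,0,0,0,1]]]'
```

```text
t: 5.65
tool_pos: [0.6558, -0.0677, 0.0629]
orientation: [-2.21, -2.232, 0.001]
force: [0.0, -0.4, -0.1]
opening: 0.0803
t: 6.15
tool_pos: [0.6584, -0.0681, 0.0664]
orientation: [2.207, 2.232, 0.002]
force: [-2.8, -0.1, 6.7]
opening: 0.0639
t: 6.65
tool_pos: [0.6572, -0.0678, 0.1302]
orientation: [-2.209, -2.234, 0.0]
force: [0.7, -1.1, -2.0]
opening: 0.0642
t: 6.95
tool_pos: [0.6588, -0.0681, 0.1619]
orientation: [2.206, 2.231, 0.004]
force: [-0.2, -0.8, -2.1]
opening: 0.064
```

```bash
python3 -m inch '[[[3,-0.7,0,0,0,0,1],[4.7,-0.9,0,0,0,0,1],[4.8,-1,0,0,0,0,1],[4.8,-1,0,0,0,0,1],[4.8,-1,0,0,0,0,1]]]'
python3 -m inch '[[[4.8,-1,0,0,0,0,1],[4.8,-1,0,0,0,0,1],[4.7,-1,0,0,0,0,1],[4,-1,0,0,0,0,1],[1.5,0,0,0,0,0,1]]]'
python3 -m inch '[[[0,0,3,0,0,0,1],[0,0,3,0,0,0,1],[0,0,3,0,0,0,1],[0,0,0,0,0,0,1],[0,0,0,0,0,0,1]]]'
```

```text
t: 7.45
tool_pos: [0.6074, 0.1542, 0.1576]
orientation: [-2.209, -2.233, 0.002]
force: [1.3, -0.3, -1.9]
opening: 0.0644
t: 7.95
tool_pos: [0.564, 0.354, 0.1575]
orientation: [-2.203, -2.237, 0.002]
force: [-1.0, 0.1, -2.2]
opening: 0.0643
t: 8.45
tool_pos: [0.566, 0.3493, 0.0681]
orientation: [-2.209, -2.233, 0.004]
force: [1.0, -0.6, -1.4]
opening: 0.0643
```

Descend gently to about 0.017 and release.

```bash
python3 -m inch '[[[0,0,2,0,0,0,1],[0,0,2,0,0,0,1],[0,0,0.6,0,0,0,1],[0,0,0.4,0,0,0,1],[0,0,0,0,0,0,1]]]'
python3 -m inch '[[[0,0,0.1,0,0,0,1],[0,0,0,0,0,0,-0.65],[0,0,0,0,0,0,-0.65],[0,0,0,0,0,0,-0.65],[0,0,0,0,0,0,-0.65]]]'
```

```text
t: 8.95
tool_pos: [0.5674, 0.3504, 0.0202]
orientation: [2.209, 2.233, 0.002]
force: [0.1, -0.9, -1.9]
opening: 0.0645
t: 9.45
tool_pos: [0.5669, 0.3503, 0.0185]
orientation: [2.209, 2.234, 0.001]
force: [0.5, 0.8, -0.1]
opening: 0.077
```

```bash
python3 -m inch '[[[0,0,-3,0,0,0,-0.65],[0,0,-4.5,0,0,0,-0.65],[0,0,-4.5,0,0,0,-0.65],[-2,0,-2.6,0,0,0,-0.65],[-4.8,0.9,0,0,0,0,-0.65]]]'
python3 -m inch '[[[-4.8,0.9,0,0,0,0,-0.65],[-4.8,0.9,0,0,0,0,-0.72],[-4.8,0.9,0,0,0,0,-0.72],[-4.8,0.9,0,0,0,0,-0.72],[-4.8,0.9,0,0,0,0,-0.72]]]'
python3 -m inch '[[[-4.8,0.9,0,0,0,0,-0.72],[-4.8,0.9,0,0,0,0,-0.72],[-4.8,0.9,0,0,0,0,-0.72],[-4.8,0.6,0,0,0,0,-0.72],[-1.4,0,0,0,0,0,-0.72]]]'
python3 -m inch '[[[0,0,0,0,0,0,-0.72],[0,0,0,0,0,0,-0.72],[0,0,0,0,0,0,-0.72]]]'
```

```text
t: 9.95
tool_pos: [0.5785, 0.286, 0.1709]
orientation: [2.202, 2.237, 0.016]
force: [1.6, -1.4, -0.2]
opening: 0.0763
t: 10.45
tool_pos: [0.6242, 0.0409, 0.1644]
orientation: [2.209, 2.234, 0.001]
force: [0.8, 0.6, -0.2]
opening: 0.0798
t: 10.95
tool_pos: [0.6592, -0.1681, 0.164]
orientation: [2.213, 2.228, -0.002]
force: [0.3, -0.4, 0.7]
opening: 0.08
t: 11.25
tool_pos: [0.6594, -0.1607, 0.1641]
orientation: [-2.206, -2.236, -0.001]
force: [0.3, 0.2, -0.2]
opening: 0.08
```

```bash
python3 - <<'E'
from h import *
st,c=look("top","t2",(110,130,430,300),2.5)
print(robot.read_state()["tool_pos"],tool((.6593,-.163,.063)))
E
```

```text
[ 0.65948979 -0.16065095  0.16419043] [-0.24 -0.02 10.12]
```

View pics/t2.png

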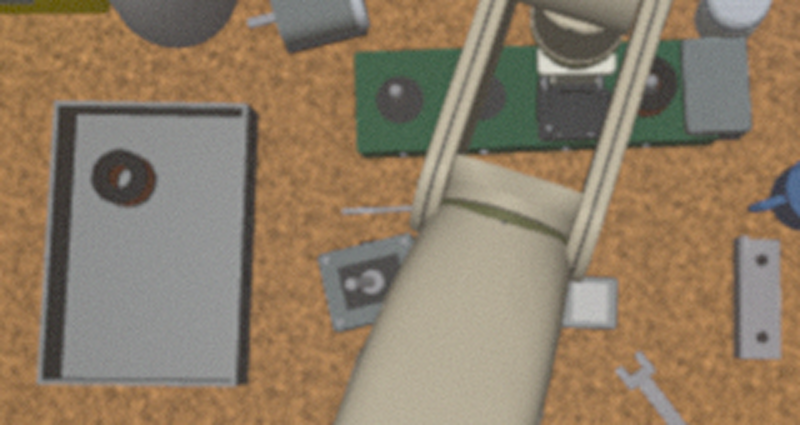

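Coil 3 lies flat in the crate at crop px (124,178), and the toggle is still off. Now coil 2.

```bash
python3 -m inch '[[[-0.3,0,3,0,0,0,-0.72],[0,0,3,0,0,0,-0.72],[0,0,2.5,0,0,0,-0.72],[0,0,1.6,0,0,0,-0.72],[0,0,0,0,0,0,-0.72]]]'
python3 -m inch '[[[0,0,0,0,0,0,1],[0,0,0,0,0,0,1],[0,0,0,0,0,0,1],[0,0,0,0,0,0,1],[0,0,0,0,0,0,1]]]' 50
python3 -m inch '[[[0,0,-0.5,0,0,0,1],[0,0,-1,0,0,0,1],[0,0,-1.5,0,0,0,1],[0,0,-2,0,0,0,1],[0,0,-2,0,0,0,1]]]'
python3 -m inch '[[[0,0,-2,0,0,0,1],[0,0,-1,0,0,0,1],[0,0,0,0,0,0,1],[0,0,0,0,0,0,1]]]'
```

```text
t: 11.8
tool_pos: [0.6575, -0.1639, 0.0599]
orientation: [-2.204, -2.232, 0.003]
force: [-0.5, -0.0, -0.9]
opening: 0.0796
t: 12.3
tool_pos: [0.6607, -0.166, 0.0653]
orientation: [2.207, 2.232, 0.003]
force: [-0.7, 1.3, 5.7]
opening: 0.0643
t: 12.8
tool_pos: [0.6593, -0.1659, 0.1346]
orientation: [2.209, 2.234, -0.0]
force: [0.8, -0.8, -2.8]
opening: 0.0644
t: 13.2
tool_pos: [0.6592, -0.1658, 0.1627]
orientation: [-2.209, -2.234, 0.0]
force: [-0.8, 0.5, -3.6]
opening: 0.0641
```

```bash
python3 -m inch '[[[3,-1.2,0,0,0,0,1],[4.4,-1.7,0,0,0,0,1],[4.4,-1.7,0,0,0,0,1],[4.4,-1.7,0,0,0,0,1],[4.4,-1.7,0,0,0,0,1]]]'
python3 -m inch '[[[4.4,-1.7,0,0,0,0,1],[4.4,-1.7,0,0,0,0,1],[4.4,-1.7,0,0,0,0,1],[4.4,-1.7,0,0,0,0,1],[3,-1.2,0,0,0,0,1]]]'
python3 -m inch '[[[1.4,-0.5,0,0,0,0,1],[0,0,3,0,0,0,1],[0,0,3,0,0,0,1],[0,0,3,0,0,0,1],[0,0,1.5,0,0,0,1]]]'
python3 -m inch '[[[0,0,2,0,0,0,1],[0,0,1,0,0,0,1],[0,0,0,0,0,0,1],[0,0,0,0,0,0,1]]]'
```

```text
t: 13.7
tool_pos: [0.5751, 0.0408, 0.1612]
orientation: [-2.208, -2.232, 0.003]
force: [1.6, 0.3, -3.3]
opening: 0.0638
t: 14.2
tool_pos: [0.4923, 0.2467, 0.1615]
orientation: [-2.206, -2.234, 0.003]
force: [0.6, 0.5, -3.1]
opening: 0.0644
t: 14.7
tool_pos: [0.4873, 0.2567, 0.0539]
orientation: [-2.208, -2.232, 0.009]
force: [-0.5, -0.8, -3.9]
opening: 0.0641
t: 15.1
tool_pos: [0.4901, 0.2583, 0.0287]
orientation: [2.209, 2.233, 0.001]
force: [0.3, 0.4, -2.4]
opening: 0.0642
```

```bash
python3 -m inch '[[[0,0,0.7,0,0,0,1],[0,0,0.4,0,0,0,1],[0,0,0,0,0,0,1],[0,0,0,0,0,0,1]]]'
python3 -m inch '[[[0,0,0,0,0,0,1],[0,0,0,0,0,0,-0.65],[0,0,0,0,0,0,-0.65],[0,0,0,0,0,0,-0.65],[0,0,0,0,0,0,-0.65]]]'
```

```text
t: 15.5
tool_pos: [0.4896, 0.2583, 0.0171]
orientation: [-2.209, -2.234, 0.0]
force: [0.9, 0.4, -2.9]
opening: 0.0641
t: 16.0
tool_pos: [0.49, 0.2585, 0.0174]
orientation: [2.209, 2.234, 0.001]
force: [0.4, 0.1, 0.8]
opening: 0.0763
```

```bash
python3 -m inch '[[[0,0,-3,0,0,0,-0.65],[0,0,-4.5,0,0,0,-0.65],[0,0,-4.5,0,0,0,-0.65],[-2,0.2,-2.7,0,0,0,-0.65],[-4.5,1.5,0,0,0,0,-0.65]]]'
python3 -m inch '[[[-4.5,1.5,0,0,0,0,-0.65],[-4.5,1.5,0,0,0,0,-0.72],[-4.5,1.5,0,0,0,0,-0.72],[-4.5,1.5,0,0,0,0,-0.72],[-4.5,1.5,0,0,0,0,-0.72]]]'
python3 -m inch '[[[-4.5,1.5,0,0,0,0,-0.72],[-4.5,1.5,0,0,0,0,-0.72],[-4.5,1.5,0,0,0,0,-0.72],[-4.5,1.5,0,0,0,0,-0.72],[-4.5,1.5,0,0,0,0,-0.72]]]'
python3 -m inch '[[[0,0,0,0,0,0,-0.72],[0,0,0,0,0,0,-0.72],[0,0,0,0,0,0,-0.72]]]'
python3 - <<'E'
from h import *
print(tool((.662,-.2575,.062)))
E
```

```text
t: 16.5
tool_pos: [0.5099, 0.1963, 0.1703]
orientation: [2.201, 2.236, 0.014]
force: [0.2, 0.4, 0.0]
opening: 0.0768
t: 17.0
tool_pos: [0.5853, -0.0326, 0.1644]
orientation: [2.209, 2.233, 0.001]
force: [1.1, 1.2, 0.2]
opening: 0.0795
t: 17.5
tool_pos: [0.6628, -0.2567, 0.1641]
orientation: [2.209, 2.234, 0.0]
force: [-0.0, 0.0, -0.2]
opening: 0.0795
t: 17.8
tool_pos: [0.6623, -0.2539, 0.164]
orientation: [-2.208, -2.234, -0.0]
force: [0.1, 0.0, 0.6]
opening: 0.0799
[-0.36 -0.03 10.2 ]
```

```bash
python3 -m inch '[[[-0.4,0,3,0,0,0,-0.72],[0,0,3,0,0,0,-0.72],[0,0,2.5,0,0,0,-0.72],[0,0,1.6,0,0,0,-0.72],[0,0,0,0,0,0,-0.72]]]'
python3 -m inch '[[[0,0,0,0,0,0,1],[0,0,0,0,0,0,1],[0,0,0,0,0,0,1],[0,0,0,0,0,0,1],[0,0,0,0,0,0,1]]]' 50
python3 -m inch '[[[0,0,-0.5,0,0,0,1],[0,0,-1,0,0,0,1],[0,0,-1.5,0,0,0,1],[0,0,-2,0,0,0,1],[0,0,-2,0,0,0,1]]]'
python3 -m inch '[[[0,0,-2,0,0,0,1],[0,0,-1,0,0,0,1],[0,0,0,0,0,0,1],[0,0,0,0,0,0,1]]]'
```

```text
t: 18.3
tool_pos: [0.6607, -0.2566, 0.0603]
orientation: [-2.204, -2.232, 0.002]
force: [-0.6, 0.3, 0.3]
opening: 0.0799
t: 18.8
tool_pos: [0.6637, -0.2592, 0.0656]
orientation: [2.207, 2.232, 0.002]
force: [-1.3, 0.4, 7.0]
opening: 0.0638
t: 19.3
tool_pos: [0.6624, -0.2588, 0.1347]
orientation: [2.209, 2.234, 0.0]
force: [-0.1, -0.0, -2.1]
opening: 0.0639
t: 19.7
tool_pos: [0.6623, -0.2587, 0.1627]
orientation: [-2.209, -2.234, 0.0]
force: [-1.2, 0.2, -2.6]
opening: 0.0636
```

```bash
python3 -m inch '[[[3,-1.2,0,0,0,0,1],[4.4,-1.8,0,0,0,0,1],[4.4,-1.8,0,0,0,0,1],[4.4,-1.8,0,0,0,0,1],[4.4,-1.8,0,0,0,0,1]]]'
python3 -m inch '[[[4.4,-1.8,0,0,0,0,1],[4.4,-1.8,0,0,0,0,1],[4.4,-1.8,0,0,0,0,1],[4.4,-1.8,0,0,0,0,1],[4.4,-1.8,0,0,0,0,1]]]'
python3 -m inch '[[[4.4,-1.8,0,0,0,0,1],[4.4,-1.8,0,0,0,0,1],[4.4,-1.8,0,0,0,0,1],[4.4,-1.8,0,0,0,0,1],[0.7,0,0,0,0,0,1]]]'
python3 -m inch '[[[0,0,3,0,0,0,1],[0,0,3,0,0,0,1],[0,0,3,0,0,0,1],[0,0,0,0,0,0,1],[0,0,0,0,0,0,1]]]'
```

```text
t: 20.2
tool_pos: [0.5741, -0.052, 0.1612]
orientation: [-2.208, -2.232, 0.002]
force: [1.4, 0.5, -1.2]
opening: 0.0637
t: 20.7
tool_pos: [0.4817, 0.1665, 0.1616]
orientation: [-2.208, -2.233, 0.003]
force: [0.7, 0.6, -2.0]
opening: 0.0638
t: 21.2
tool_pos: [0.4062, 0.3511, 0.1616]
orientation: [-2.202, -2.237, 0.003]
force: [-0.6, -1.2, -2.1]
opening: 0.0637
t: 21.7
tool_pos: [0.409, 0.3464, 0.0723]
orientation: [-2.209, -2.233, 0.005]
force: [0.9, -0.3, -1.6]
opening: 0.0634
```

```bash
python3 -m inch '[[[0,0,2,0,0,0,1],[0,0,2,0,0,0,1],[0,0,1,0,0,0,1],[0,0,0.5,0,0,0,1],[0,0,0,0,0,0,1]]]'
python3 -m inch '[[[0,0,0,0,0,0,1],[0,0,0,0,0,0,-0.65],[0,0,0,0,0,0,-0.65],[0,0,0,0,0,0,-0.65],[0,0,0,0,0,0,-0.65]]]'
python3 -m inch '[[[0,0,-3,0,0,0,-0.65],[0,0,-4.5,0,0,0,-0.65],[0,0,-4.5,0,0,0,-0.65],[-4,0,-4.5,0,0,0,-0.65],[-4.8,0,0,0,0,0,-0.65]]]'
python3 -m inch '[[[-4.8,0,0,0,0,0,-0.65],[-4.8,0,0,0,0,0,-0.65],[-4.8,0,0,0,0,0,-0.65],[0,0,0,0,0,0,-0.65],[0,0,0,0,0,0,-0.65]]]'
python3 - <<'E'
from h import *
look("top","t3",(110,130,430,300),2.5);look("wrist","w4")
print(robot.read_state()["tool_pos"])
E
```

```text
t: 22.2
tool_pos: [0.41, 0.3475, 0.0186]
orientation: [2.209, 2.234, 0.001]
force: [-0.3, 0.2, -1.6]
opening: 0.0635
t: 22.7
tool_pos: [0.4099, 0.3477, 0.0185]
orientation: [2.209, 2.234, 0.001]
force: [-0.4, -0.2, 0.1]
opening: 0.0767
t: 23.2
tool_pos: [0.4138, 0.2685, 0.1826]
orientation: [2.203, 2.235, 0.017]
force: [0.3, -0.2, 0.1]
opening: 0.0768
t: 23.7
tool_pos: [0.4125, 0.1213, 0.1758]
orientation: [2.212, 2.23, 0.002]
force: [-1.0, 1.1, 0.7]
opening: 0.0769
[0.41226233 0.12295014 0.17562736]
```

View pics/t3.png

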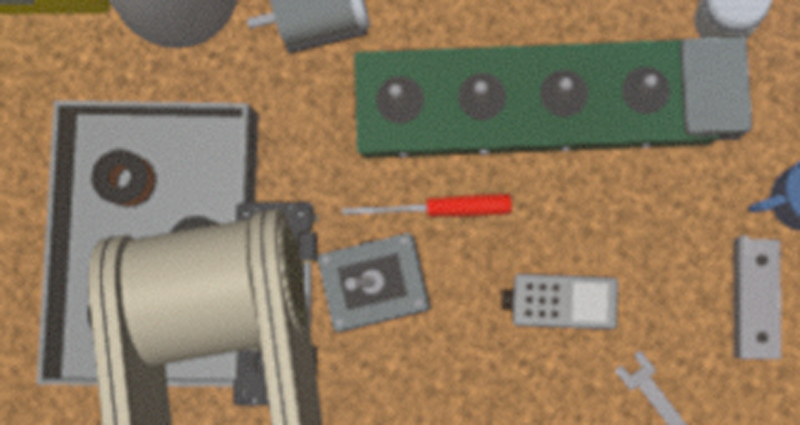

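View pics/w4.png

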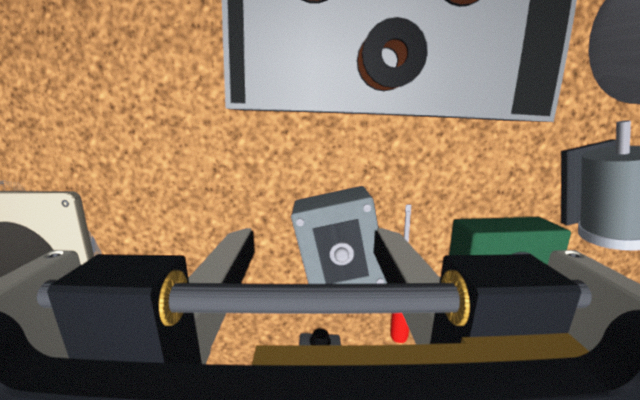

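All four spindles are bare. The wrist view shows one coil flat in the crate at (392,53), with the others partly in view. Remote corners in the top crop are (515,275), (617,280), (616,327) and (513,321). I'll move above it.

```bash
python3 - <<'E'
from h import *
s,c=load("t3");f=lambda P:np.array(P)/2.5+[110,130]-.3
r=ray(c,f([(515,275),(617,280),(616,327),(513,321)]),.036);d=(r[0]-r[1])+(r[3]-r[2]);print(r.mean(0),np.degrees(np.arctan2(d[1],d[0])))
p=r.mean(0);p[2]=.15
print(tool(p)); print("wrench",ray(c,f([(620,368),(640,353)]),.01),"stop",ray(c,f([(737,238),(736,357)]),.045))
E
```

```text
[ 0.42077979 -0.1628812   0.036     ] 86.49281074360358
[-28.59   0.52   2.55]
wrench [[ 0.34315132 -0.2267579   0.01      ]
 [ 0.36025443 -0.25039425  0.01      ]] stop [[ 0.49080537 -0.36090609  0.045     ]
 [ 0.35530362 -0.35555744  0.045     ]]
```

```bash
python3 -m inch '[[[-4.7,0,0,0,0,0,-0.72],[-4.8,0.5,0,0,0,0,-0.72],[-4.8,0,0,0,0,0,-0.72],[-4.8,0,0,0,0,0,-0.72],[-4.8,0,0,0,0,0,-0.72]]]'
python3 -m inch '[[[-4.7,0,0,0,0,0,-0.72],[0,0,1,0,0,3.4,-0.72],[0,0,0,0,0,0,-0.72],[0,0,0,0,0,0,-0.72]]]'
python3 - <<'E'
from h import *
st,c=look("top","t4",(310,200,450,300),5.5);
print(st["tool_pos"],Ro.from_rotvec(st["orientation"]).as_matrix()[:,0],tool((.4205,-.163,.018)))
E
```

```text
t: 24.3
tool_pos: [0.4204, -0.117, 0.1756]
orientation: [2.205, 2.237, 0.001]
force: [0.6, 0.5, -0.3]
opening: 0.08
t: 24.7
tool_pos: [0.4206, -0.1622, 0.1651]
orientation: [-2.269, -2.17, 0.0]
force: [0.8, 0.5, 0.0]
opening: 0.08
[ 0.42063786 -0.16222062  0.16508353] [4.46751207e-02 9.99001096e-01 9.71539778e-04] [-0.09 -0.02 14.75]
```

```bash
python3 - <<'E'
from h import *
look("wrist","w5")
E
```

```text
(no output)
```

View pics/w5.png

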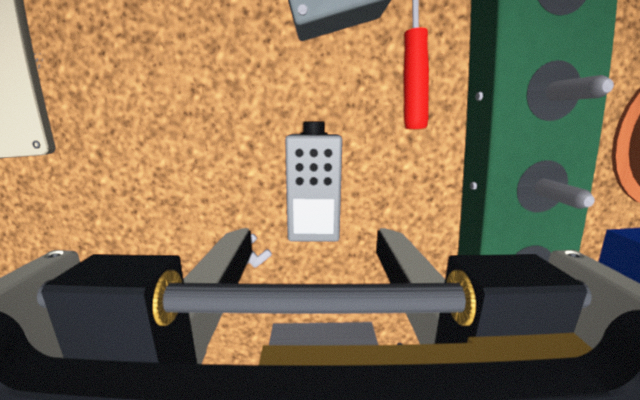

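The wrist view shows the remote centred between the fingers, with corners (287,136)–(338,241) and the button at (314,127). It is square to the tool. I'll descend and grip.

```bash
python3 -m inch '[[[0,0,4,0,0,0,-0.72],[0,0,4,0,0,0,-0.72],[0,0,4,0,0,0,-0.72],[0,0,2,0,0,0,-0.72],[0,0,1.4,0,0,0,-0.72]]]'
python3 -m inch '[[[0,0,0,0,0,0,1],[0,0,0,0,0,0,1],[0,0,0,0,0,0,1],[0,0,0,0,0,0,1],[0,0,0,0,0,0,1]]]' 30
python3 -m inch '[[[0,0,-1,0,0,0,1],[0,0,-1,0,0,0,1],[0,0,0,0,0,0,1]]]'
```

```text
t: 25.3
tool_pos: [0.4196, -0.1618, 0.0096]
orientation: [-2.269, -2.17, 0.001]
force: [0.2, -0.3, 0.5]
opening: 0.0802
t: 25.8
tool_pos: [0.4215, -0.1638, 0.0128]
orientation: [2.273, 2.166, 0.002]
force: [-0.9, 4.1, 6.6]
opening: 0.0599
t: 26.1
tool_pos: [0.4216, -0.1645, 0.0334]
orientation: [2.272, 2.165, 0.001]
force: [0.4, -0.9, -2.0]
opening: 0.0597
```

```bash
python3 -m inch '[[[-3,0.1,0,0,0,0,1],[-4,0.2,0,0,0,0,1],[-4,0.2,0,0,0,0,1],[-1.3,0,0,0,0,0,1],[0,0,0,0,0,0,1]]]'
python3 -m inch '[[[0,0,1,0,0,0,1],[0,0,0.6,0,0,0,1],[0,0,0.3,0,0,0,1],[-0.4,0,0.1,0,0,0,1],[0,0,0,0,0,0,1]]]'
python3 -m inch '[[[0,0,0,0,0,0,1],[0,0,0,0,0,0,-0.4],[0,0,0,0,0,0,-0.4],[0,0,0,0,0,0,-0.4],[0,0,0,0,0,0,-0.4]]]'
python3 -m inch '[[[0,0,-2,0,0,0,-0.4],[0,0,-4,0,0,0,-0.4],[0,0,-4,0,0,0,-0.4],[4.8,0,0,0,0,0,-0.4],[4.8,0,0,0,0,0,1]]]'
python3 -m inch '[[[3.4,0,0,0,0,0,1],[0,0,0,0,0,0,1],[0,0,0,0,0,0,1],[0,0,0,0,0,0,1],[0,0,0,0,0,0,1]]]' 30
python3 - <<'E'
from h import *
look("top","t5",(300,190,440,290),5.7);print(robot.read_state()["tool_pos"])
E
```

```text
t: 26.6
tool_pos: [0.4192, -0.2886, 0.0316]
orientation: [2.277, 2.164, -0.0]
force: [-0.6, 0.6, -2.3]
opening: 0.0597
t: 27.1
tool_pos: [0.4201, -0.2892, 0.0126]
orientation: [-2.272, -2.168, -0.002]
force: [-2.7, 7.0, 15.8]
opening: 0.0597
t: 27.6
tool_pos: [0.4191, -0.2904, 0.0111]
orientation: [-2.274, -2.167, 0.0]
force: [-0.6, -0.1, 0.6]
opening: 0.0649
t: 28.1
tool_pos: [0.4249, -0.1954, 0.1133]
orientation: [2.275, 2.161, 0.002]
force: [1.4, 0.5, -0.9]
opening: 0.061
t: 28.6
tool_pos: [0.4254, -0.1619, 0.1114]
orientation: [2.276, 2.166, -0.0]
force: [0.9, -0.7, -0.6]
opening: 0.0216
[ 0.42539668 -0.16185529  0.11134717]
```

View pics/t5.png

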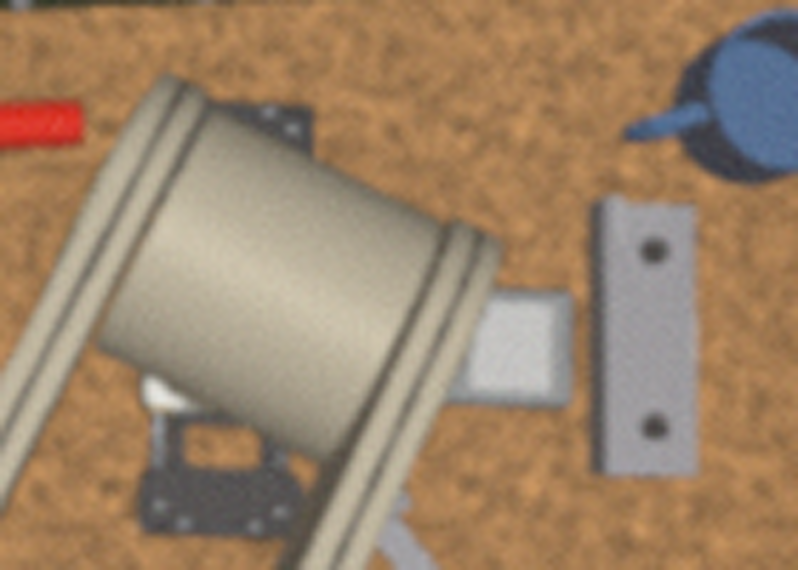

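The remote's −x end is at crop px (570,348), square to the stop and about 1 cm off its face at (597,…).

```bash
python3 - <<'E'
from h import *
s,c=load("t5");f=lambda P:np.array(P)/5.7+[300,190]-.4
e=ray(c,f([(572,292),(571,405)]),.036);m=e.mean(0);print(e.round(4),ray(c,f([(600,200),(600,472)]),.045).round(4))
ax=np.array([.0465,.9989,0]);b=m+.134*ax;b[2]=.018;print("button",b)
p=b+ax*.03;p[2]=.01;print(tool(p))
E
```

```text
[[ 0.4456 -0.3481  0.036 ]
 [ 0.3889 -0.3459  0.036 ]] [[ 0.4914 -0.362   0.045 ]
 [ 0.3555 -0.3577  0.045 ]]
button [ 0.42349726 -0.21314759  0.018     ]
[-2.13  0.06 10.13]
```

```bash
python3 -m inch '[[[-0.8,0,4,0,0,0,1],[-0.8,0,4,0,0,0,1],[0,0,2,0,0,0,1],[0,0,0,0,0,0,1],[0,0,0,0,0,0,1]]]'
python3 -m inch '[[[-1,0,0,0,0,0,1],[-1,0,0,0,0,0,1],[-0.6,0,0,0,0,0,1],[-0.5,0,0,0,0,0,1],[0,0,0,0,0,0,1]]]'
python3 -m inch '[[[-0.4,0,0,0,0,0,1],[-0.4,0,0,0,0,0,1],[-0.3,0,0,0,0,0,1],[0,0,0,0,0,0,1],[0,0,0,0,0,0,1]]]'
```

```text
t: 29.15
tool_pos: [0.4246, -0.1773, 0.0117]
orientation: [-2.275, -2.166, 0.0]
force: [-0.1, -0.5, -0.2]
opening: 0.0002
t: 29.65
tool_pos: [0.4235, -0.2088, 0.0119]
orientation: [2.274, 2.166, 0.0]
force: [0.7, -0.1, 0.2]
opening: 0.0005
t: 30.15
tool_pos: [0.4227, -0.2188, 0.0114]
orientation: [-2.274, -2.167, -0.0]
force: [0.3, 2.2, 2.0]
opening: 0.0007
```

```bash
python3 -m inch '[[[-0.3,0,0,0,0,0,1],[-0.2,0,0,0,0,0,1],[0,0,0,0,0,0,1],[0,0,0,0,0,0,1]]]'
python3 -m inch '[[[-0.2,0,0,0,0,0,1],[-0.2,0,0,0,0,0,1],[0,0,0,0,0,0,1],[0,0,0,0,0,0,1]]]'
python3 -m inch '[[[-0.2,0,0,0,0,0,1],[-0.2,0,0,0,0,0,1],[0,0,0,0,0,0,1],[0,0,0,0,0,0,1]]]'
```

```text
t: 30.55
tool_pos: [0.4224, -0.2236, 0.0113]
orientation: [-2.274, -2.167, -0.0]
force: [0.2, 4.5, 1.9]
opening: 0.0007
t: 30.95
tool_pos: [0.4222, -0.2254, 0.0113]
orientation: [-2.272, -2.165, -0.004]
force: [0.4, 17.1, 8.8]
opening: 0.0007
t: 31.35
tool_pos: [0.4221, -0.2258, 0.0112]
orientation: [-2.268, -2.162, -0.01]
force: [0.4, 35.0, 20.2]
opening: 0.0004
```

Force rose steeply with no further travel, so the button is bottomed against the stop. I'll back off and go to the +y side of the toggle.

```bash
python3 -m inch '[[[0.5,0,0,0,0,0,1],[1,0,0,0,0,0,1],[2,0,0,0,0,0,1],[2,0,-3,0,0,0,1],[2,0,-4.5,0,0,0,1]]]'
python3 -m inch '[[[0,0,-4.5,0,0,0,1],[0,0,-4.5,0,0,0,1],[0,0,-2,0,0,-8,1],[0,0,0,0,0,-8,1],[0,0,0,0,0,0,1]]]'
python3 - <<'E'
from h import *
look("top","t6",(110,130,430,300),2.5)
print(robot.read_state()["tool_pos"],tool((.431,.1022,.15)))
s,c=load("w3") 
E
```

```text
t: 31.85
tool_pos: [0.423, -0.1556, 0.0843]
orientation: [-2.271, -2.163, 0.005]
force: [1.0, -0.2, 0.3]
opening: 0.0002
t: 32.35
tool_pos: [0.4262, -0.1577, 0.1975]
orientation: [1.946, 2.462, -0.001]
force: [0.2, 0.3, 0.4]
opening: 0.0006
[ 0.42568929 -0.15735028  0.1964589 ] [25.17  6.38  4.62]
```

View pics/t6.png

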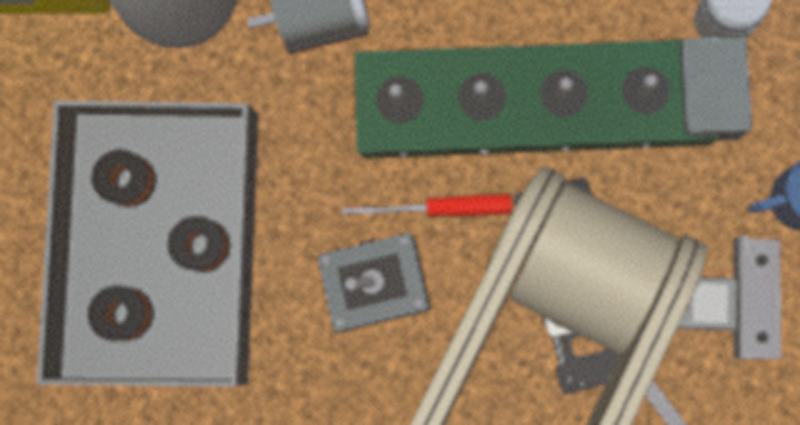

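The view shows three coils flat in the crate at crop px (124,178), (199,243) and (121,313). The remote is flush on the stop at (737,300), and the toggle is still off.

```bash
python3 -m inch '[[[3.2,0.9,0,0,0,0,1],[4.6,1.2,0,0,0,0,1],[4.6,1.2,0,0,0,0,1],[4.6,1.2,0,0,0,0,1],[4.6,1.2,0,0,0,0,1]]]'
python3 -m inch '[[[3.6,0.7,0,0,0,0,1],[0,0,2,0,0,0,1],[0,0,2,0,0,0,1],[0,0,0,0,0,0,1],[0,0,0,0,0,0,1]]]'
python3 - <<'E'
from h import *
print(robot.read_state()["tool_pos"],tool((.431,.1022,.09)))
E
```

```text
t: 32.9
tool_pos: [0.4309, 0.0678, 0.1954]
orientation: [-1.957, -2.457, 0.002]
force: [1.7, -0.0, 0.1]
opening: 0.0004
t: 33.4
tool_pos: [0.4296, 0.1027, 0.1558]
orientation: [-1.953, -2.459, 0.003]
force: [0.8, 0.5, 0.7]
opening: 0.0004
[0.42957963 0.10271004 0.15575787] [-0.08  0.14  6.58]
```

```bash
python3 -m inch '[[[0,0.1,3,0,0,0,1],[0,0,2.5,0,0,0,1],[0,0,1,0,0,0,1],[0,0,0,0,0,0,1],[0,0,0,0,0,0,1]]]'
python3 -m inch '[[[-1,0,0,0,0,0,1],[-1,0,0,0,0,0,1],[-1,0,0,0,0,0,1],[-1.3,0,0,0,0,0,1],[0,0,0,0,0,0,1]]]'
python3 -m inch '[[[2,0,0,0,0,0,1],[2,0,-3,0,0,0,1],[2,0,-4.5,0,0,0,1],[2,0,-4.5,0,0,0,1],[0,0,-2,0,0,0,1]]]'
python3 -m inch '[[[0,0,0,0,0,0,1],[0,0,0,0,0,0,1],[0,0,0,0,0,0,1],[0,0,0,0,0,0,1]]]'
python3 - <<'E'
from h import *
look("top","t7",(230,190,440,300),3.8);st,c=look("scene","s7",(160,130,560,380),2);print(robot.read_state()["tool_pos"])
E
```

```text
t: 33.9
tool_pos: [0.4321, 0.1031, 0.0928]
orientation: [1.951, 2.461, 0.002]
force: [0.4, -0.6, -0.3]
opening: 0.0008
t: 34.4
tool_pos: [0.4416, 0.0595, 0.0916]
orientation: [1.952, 2.46, -0.001]
force: [-0.0, -0.2, 0.2]
opening: 0.0004
t: 34.9
tool_pos: [0.4238, 0.1412, 0.2361]
orientation: [1.947, 2.462, 0.007]
force: [0.9, -0.6, 0.5]
opening: 0.0005
t: 35.3
tool_pos: [0.4219, 0.1387, 0.2295]
orientation: [-1.95, -2.46, 0.004]
force: [0.3, 0.2, -0.4]
opening: 0.0006
[0.42217119 0.13887094 0.23006979]
```

View pics/s7.png

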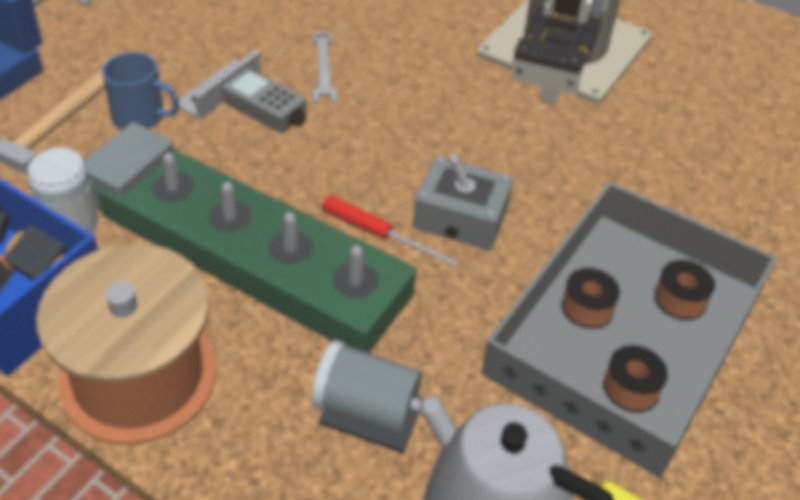

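View pics/t7.png

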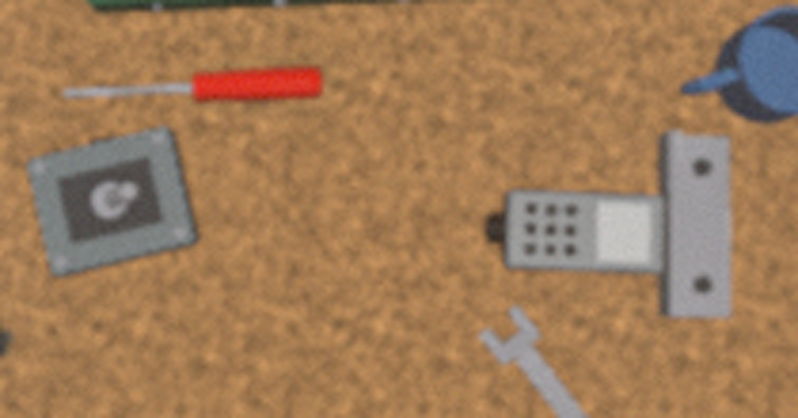

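The toggle tip at (130,190) is right of its base, as it was at the start. The remote is flat against the stop with its button out, the coils are flat, and the bystanders have not moved. Handing in.

```bash
python3 -c "
from plant import robot
print(robot.close_job(), robot.read_state()['t'])"
```

```text
the job is handed in; nothing more can be done
the job is handed in; nothing more can be done
```

The job is done and handed in after about 35 s on the robot's clock, well inside the 208 s limit; no verdict was reported.

- **Winder off:** I flipped the toggle to off and confirmed in the wrist view that it had snapped over before touching a coil.
- **Coils:** three were present, on spindles 1–3; spindle 4 was empty from the start. I slid each one off and laid it in the crate.
- **Counter reset:** I set the remote about 1 cm from the stop and pushed its button until the force climbed from 4.5 N to 35 N with almost no further travel. I take that as fully pressed in and braced. The button travel and the stop contact themselves can't be read.
- **Winder back on:** I flipped the toggle back to the side it started on.

The last top and scene pictures show:
- All three coils lie flat in the crate and every spindle is bare.
- The toggle leans to its starting (−y) side.
- The remote is flat against the stop with its button out.
- The screwdriver, mug and wrench are where they started; the hammer is only partly in view, and I did not compare the motor's position. Both were outside the areas worked.
- The arm is clear of everything.

None of the checks failed or disagreed.

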